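Find the bar that still holds its damping weight

ROBOT

A 7-joint arm with a two-finger parallel gripper is mounted at the origin on a cart in front of the work surface, level with it; the furniture and walls round the work are solid. World frame = base frame: x ahead of the robot, y to its left, z up, the work surface at z = 0. Lengths are in m, angles in rad, forces in N, time in s.
With the tool pointing down it reaches from about 0.4 to 0.85 m from the base axis. Payload 10.4 kg.
Tool frame: the origin (TCP) lies midway between the tips of the shut fingers; the grasp point (between the pads) lies 19 mm behind it (r.grasp_offset is the distance from the TCP to the grasp point, in m); z points along the fingers, y is the line along which they close (so a half turn about z gives the same grasp; the last joint's range is limited). The gripper opens to 87 mm and grips with 3 to 60 N. Pads are 19 mm wide; open, the fingers measure 117 mm over their backs; the gripper's body (75 mm by 190 mm) begins 51 mm behind the grasp point.
Start: joints at [1.234, 0.332, -0.065, 1.46, 0.022, 1.35, -0.088], TCP at [0.193, -0.594, 0.223] pointing down, gripper open.
Joint ranges: [-2.6, 2.6], [-0.5, 2.12], [-1.47, 1.34], [0.16, 2.42], [-1.27, 4.41], [0.06, 2.06], [-2.6, 2.6]. Speed limits (rad/s): [2.22, 2.22, 2.79, 2.79, 3.14, 3.14, 3.14].

INTERFACE

Orientations are given as a unit quaternion [x, y, z, w].
In Python, from bench import r gives the robot as it stands.
- The arm moves only by the tool drive_tool, never from a script. Its argument "moves" is a list that holds one entry, the list of rows, each a list of 7 numbers: the shift along the tool's x, y, z in m, then the turn, a rotation vector about the tool's x, y, z in rad, then the opening, from 0 (shut) to 1 (fully open). In form: [[[tx, ty, tz, ax, ay, az, jaw], ...]]. A call has 1 to 10 rows; each row shifts and turns the commanded pose from where the row before left it, along the tool's axes as they then stand; what a row does not reach is not made up. A row lasts 1/10 s, in which the tool goes at most 50 mm and 8.59 degrees, less where a joint would pass 70% of its speed; a pose out of reach is approached as far as the arm can. A call is refused whole if a number of a shift passes 0.05 or a number of a turn 0.15, either way. A call with a gripper value outside its range is refused whole. The fingers move at their own pace and stop on an object; "squeeze" is the grip in N (left out, the last holds). Time passes only in rows, so rows that do not move let the fingers close. It gives the time, the measured TCP pose, the force, the opening and the grip force at its end, in the units of the state.
- r.read_state(): the state, without advancing time (a new reading comes with each control period).
- r.camera(name): name is "scene" or "side" or "wrist"; returns the picture (420x560x3 uint8, red, green, blue); there is no depth.
- r.camera_info(name): a dict with "mtx" (3x3 intrinsics, pixels), "k1" (the pictures are not rectified: a ray, as slopes to the right and down, at radius r is drawn at 1 + k1 r^2 times it, then the intrinsics apply), "rvec" (rotation vector, rad) and "tvec" (3), from world to camera coordinates, as OpenCV has them; the wrist camera has in their place "T_tool_cam" (4x4, takes a point from camera to tool coordinates, whose origin is the TCP and whose axes are the flange's). Camera axes: x right, y down, z forward; pixel columns grow to the right and rows downward; lengths in m; the calibration is good to about 2 mm. A picture is of the moment at which its call begins: read the wrist's pose just before it. camera_info takes no time and is no camera call.
- r.close_job(): hands the job in; it is judged then, once.
Trained networks look in the newest picture that a camera, given by its name, has taken for a name from the list of things; names that differ only in an ending like _2 or _b are one class to them, and where a whole thing is asked for, a point or a joint stands for the part that bears it (a point fixed in the world has none). Each returns a list of dicts, best first, with "conf" (0 to 1); they miss things now and then, are a little off and sometimes report something else, mostly with a low value. They report only what shows in the picture. A call takes as long as a camera call.
- r.find_in(camera, query): "bbox" ([left, top, right, bottom] in pixels, round what is visible of it).
- r.place_of(camera, query): "at" ([column, row] in pixels: a listed point, or the origin of a listed thing).
The state is a dict: "time": time; "joint_positions": joint angles; "joint_vel": joint speeds; "joint_torque": joint torques, N m; "ee_pos": TCP position; "eef_rot": TCP orientation; "ft_force": force on the tool from outside, world axes, zero at the start; "torque": the same for the moment, N m; "width": finger opening in m; "grip_force": force on a finger pad.
Only numpy, scipy, OpenCV 4.12 (cv2) and the standard library are available. Lean on these libraries where they do the work, as an engineer would, in place of code of your own. Each camera call takes 0.05 s, during which the arm holds its last target. There are 200 camera calls.

TASK

One of the three identical square bars in the wooden rack still has its damping weight hidden inside one end: find out by feel which bar and which end. Lay that bar level, centred and fully down in the two saddles of the metal stand, its weighted end in the broad saddle, and leave the other two bars lying in places of the rack. Do not drop any bar or disturb the other things on the table.

Things in the scene. Friction and masses are not known exactly. Their poses are not given: they have to be found in the camera images.
- bar_1: closed square steel bar, 132 (its x) x 34 x 34 mm; origin at the centre of its underside, z up. Starts in a rack place, underside 45 mm above the table. All bars and both ends look alike. An empty bar weighs 0.16 to 0.23 kg, balanced at mid-length; the weighted one has 0.43 to 0.58 kg more, centred 45 mm from mid-length towards +x or -x. Grasp across the sides (34 mm) at mid-length
- bar_2: closed square steel bar, 132 (its x) x 34 x 34 mm; origin at the centre of its underside, z up. Starts in a rack place, underside 45 mm above the table. All bars and both ends look alike. An empty bar weighs 0.16 to 0.23 kg, balanced at mid-length; the weighted one has 0.43 to 0.58 kg more, centred 45 mm from mid-length towards +x or -x. Grasp across the sides (34 mm) at mid-length
- bar_3: closed square steel bar, 132 (its x) x 34 x 34 mm; origin at the centre of its underside, z up. Starts in a rack place, underside 45 mm above the table. All bars and both ends look alike. An empty bar weighs 0.16 to 0.23 kg, balanced at mid-length; the weighted one has 0.43 to 0.58 kg more, centred 45 mm from mid-length towards +x or -x. Grasp across the sides (34 mm) at mid-length
- rack: fixed wooden rack on a base plate 118 x 270 x 8 mm, origin at the centre of its underside; three places at y = -95, 0, +95 mm, each a pair of saddles (12 mm long, at x = -42 and +42 mm, 40 mm between cheeks, flared mouths, cheek tops 64 mm, floors 45 mm above the table) that hold a bar along the rack's x axis, its middle free
- stand: fixed metal stand, dark base plate 150 (x) x 62 (y) x 8 mm, origin at the centre of its underside; the broad saddle is at x = +42 mm, the narrow one at x = -42 mm; they hold a bar along the stand's x axis, which points roughly to the robot's left, turned by up to 0.2 rad either way
- seat (a point): point midway between the two saddles at the height of their floors, 45 mm above the table: where the middle of the bar's underside belongs
- broad_saddle: aluminium saddle 30 mm long (along the stand's x, from 27 to 57 mm), 38 mm between the cheeks, flared mouth, cheek tops 67 mm above the table, open upward. Its origin coincides with the stand's; the saddle itself lies at x = +42 mm
- narrow_saddle: the same, but 10 mm long, at x = -42 mm from the stand's origin (its origin coincides with the stand's)
- gauge: grey block with holes, 66 x 84 x 26 mm; a bystander, not to be disturbed; origin at the centre of its underside
- file: needle file with blue handle, 47 x 169 x 12 mm, lying flat; a bystander, not to be disturbed; origin at the centre of its underside

How it is judged:
At the end, for the whole second after the job is handed in: Weighted bar in both saddles: middle within 12 mm of the seat point, level to 0.06 rad, in line to 0.08 rad, fully down (5 mm), weighted end in the broad saddle (it carries over 2.6 N). Other two bars down and level in rack places, within 25 mm of mid-length. All at rest (contact force between broad_saddle and anything else above 2.6 N and (((horizontal distance between bar_1 and seat below 0.012 m and height (world z) of bar_1 between 0.04 and 0.05 m and angle between bar_1's own z axis and vertical below 0.06 rad and angle between the x axis of bar_1 and the x axis of stand, either way round below 0.08 rad and linear speed of bar_1 below 0.01 m/s and angular speed of bar_1 below 0.1 rad/s) and (y of bar_2 in the frame of rack between -0.13 and 0.13 m and x of bar_2 in the frame of rack between -0.025 and 0.025 m and height (world z) of bar_2 between 0.04 and 0.05 m and angle between bar_2's own z axis and vertical below 0.06 rad and angle between the x axis of bar_2 and the x axis of rack, either way round below 0.1 rad and linear speed of bar_2 below 0.01 m/s) and (y of bar_3 in the frame of rack between -0.13 and 0.13 m and x of bar_3 in the frame of rack between -0.025 and 0.025 m and height (world z) of bar_3 between 0.04 and 0.05 m and angle between bar_3's own z axis and vertical below 0.06 rad and angle between the x axis of bar_3 and the x axis of rack, either way round below 0.1 rad and linear speed of bar_3 below 0.01 m/s)) or ((horizontal distance between bar_2 and seat below 0.012 m and height (world z) of bar_2 between 0.04 and 0.05 m and angle between bar_2's own z axis and vertical below 0.06 rad and angle between the x axis of bar_2 and the x axis of stand, either way round below 0.08 rad and linear speed of bar_2 below 0.01 m/s and angular speed of bar_2 below 0.1 rad/s) and (y of bar_1 in the frame of rack between -0.13 and 0.13 m and x of bar_1 in the frame of rack between -0.025 and 0.025 m and height (world z) of bar_1 between 0.04 and 0.05 m and angle between bar_1's own z axis and vertical below 0.06 rad and angle between the x axis of bar_1 and the x axis of rack, either way round below 0.1 rad and linear speed of bar_1 below 0.01 m/s) and (y of bar_3 in the frame of rack between -0.13 and 0.13 m and x of bar_3 in the frame of rack between -0.025 and 0.025 m and height (world z) of bar_3 between 0.04 and 0.05 m and angle between bar_3's own z axis and vertical below 0.06 rad and angle between the x axis of bar_3 and the x axis of rack, either way round below 0.1 rad and linear speed of bar_3 below 0.01 m/s)) or ((horizontal distance between bar_3 and seat below 0.012 m and height (world z) of bar_3 between 0.04 and 0.05 m and angle between bar_3's own z axis and vertical below 0.06 rad and angle between the x axis of bar_3 and the x axis of stand, either way round below 0.08 rad and linear speed of bar_3 below 0.01 m/s and angular speed of bar_3 below 0.1 rad/s) and (y of bar_1 in the frame of rack between -0.13 and 0.13 m and x of bar_1 in the frame of rack between -0.025 and 0.025 m and height (world z) of bar_1 between 0.04 and 0.05 m and angle between bar_1's own z axis and vertical below 0.06 rad and angle between the x axis of bar_1 and the x axis of rack, either way round below 0.1 rad and linear speed of bar_1 below 0.01 m/s) and (y of bar_2 in the frame of rack between -0.13 and 0.13 m and x of bar_2 in the frame of rack between -0.025 and 0.025 m and height (world z) of bar_2 between 0.04 and 0.05 m and angle between bar_2's own z axis and vertical below 0.06 rad and angle between the x axis of bar_2 and the x axis of rack, either way round below 0.1 rad and linear speed of bar_2 below 0.01 m/s)))); the robot touches nothing.
It fails at once if a bar is dropped on the table (height (world z) of any of bar_1, bar_2, bar_3 below 0.03 m).
It fails at once if a bystander is moved more than 20 mm (distance of any of gauge, file from where it was at the start of the episode above 0.02 m).
It also fails if it takes over 72 s, if anything falls off the work surface, if the arm or the gripper's body presses on something with over 40 N, if the wrist force passes 120 N, or if a joint passes its speed limit or range.

## Working session

There is one attempt and no reset: what is moved stays moved. The work goes in short steps, Python scripts to look and compute and a tool call to move; the robot and the scene stay as the last step left them, time stands still between calls to the robot, and variables do not carry over. Pictures are saved under pics/ and viewed, at most 13 in all, crops included, and the job is handed in when it is done.

Besides the shell and the picture viewer there is one more tool, called after "Call:" by a JSON object that holds its "method" and its "body", one argument or row to a line. drive_tool: Moves the arm, as the interface text tells. Its arguments: {"type":"object","properties":{"moves":{"type":"array"},"squeeze":{"type":"number"}},"required":["moves"]}

```bash
mkdir -p pics; ls
cat > h.py <<'E'
import numpy as np, cv2
from scipy.spatial.transform import Rotation as R
from bench import r
def ray(name,px,st=None):
    c=r.camera_info(name); K=np.array(c["mtx"]); k1=c["k1"]
    d=np.linalg.inv(K)@[px[0],px[1],1]; d=d[:2]; u=d.copy()
    for _ in range(20): u=d/(1+k1*(u@u))
    v=np.array([u[0],u[1],1])
    if name=="wrist":
        st=st or r.read_state(); T=np.array(c["T_tool_cam"]); Rt=R.from_quat(st["eef_rot"]).as_matrix()
        return Rt@T[:3,3]+np.array(st["ee_pos"]), Rt@T[:3,:3]@v
    M=cv2.Rodrigues(np.array(c["rvec"],float))[0]
    return -M.T@np.array(c["tvec"],float).ravel(), M.T@v
def atz(name,px,z,st=None):
    o,d=ray(name,px,st); return o+d*(z-o[2])/d[2]
def proj(name,P,st=None):
    P=np.atleast_2d(P).astype(float); c=r.camera_info(name); K=np.array(c["mtx"])
    if name=="wrist":
        st=st or r.read_state(); T=np.array(c["T_tool_cam"]); Rt=R.from_quat(st["eef_rot"]).as_matrix()
        q=((P-st["ee_pos"])@Rt-T[:3,3])@T[:3,:3]
    else:
        q=P@cv2.Rodrigues(np.array(c["rvec"],float))[0].T+np.array(c["tvec"],float).ravel()
    u=q[:,:2]/q[:,2:]; u=u*(1+c["k1"]*(u**2).sum(1,keepdims=True))
    return u*[K[0,0],K[1,1]]+K[:2,2]
def save(name,fn):
    im=r.camera(name); cv2.imwrite("pics/"+fn,im[:,:,::-1]); return im
E
python3 - <<'E'
from h import *
a=save("scene","s0.png"); b=save("side","d0.png")
cv2.imwrite("pics/both.png",cv2.resize(np.vstack([a,b])[:,:,::-1],None,fx=.7,fy=.7)) 
print(r.read_state())
H={"bar_1":.045,"rack":0,"stand":0,"seat":.045,"broad_saddle":0,"narrow_saddle":0,"gauge":0,"file":0}
for cam in("scene","side"):
  for q,z in H.items():
    for d in r.place_of(cam,q):
      print(cam,q,round(d["conf"],2),np.round(d["at"]),atz(cam,d["at"],z).round(3))
E
```

```text
pics
{'time': 0.1, 'joint_positions': array([ 1.23442554,  0.33283164, -0.06468588,  1.46081792,  0.02162316,
        1.3498858 , -0.08851656]), 'joint_vel': array([ 0.00082377, -0.00097709,  0.00203786, -0.00360587, -0.00063116,
        0.00040732, -0.00078626]), 'joint_torque': array([ 1.93050051e-03, -6.24545002e+01,  2.48589524e-02, -3.90720248e+01,
       -6.15362730e-02,  3.66723526e-02,  8.53989263e-05]), 'ee_pos': array([ 0.19278697, -0.59418248,  0.22183794]), 'eef_rot': array([ 9.87719018e-01,  1.56239407e-01, -1.37153388e-04, -6.08079437e-04]), 'ft_force': array([-0.14641645,  0.3498537 ,  0.08915152]), 'torque': array([ 0.03237981,  0.00547093, -0.01414055]), 'grip_force': 0.0, 'width': 0.08692431951411234}
scene bar_1 0.81 [271. 190.] [ 0.605 -0.023  0.045]
scene bar_1 0.59 [215. 233.] [0.605 0.155 0.045]
scene bar_1 0.55 [252. 208.] [0.598 0.054 0.045]
scene rack 0.7 [245. 232.] [0.606 0.065 0.   ]
scene stand 0.57 [346. 244.] [0.432 0.01  0.   ]
scene stand 0.29 [248. 210.] [ 0.645 -0.006  0.   ]
scene seat 0.81 [353. 222.] [0.425 0.008 0.045]
scene broad_saddle 0.76 [350. 244.] [0.427 0.005 0.   ]
scene narrow_saddle 0.2 [351. 243.] [0.426 0.003 0.   ]
scene gauge 0.73 [235. 303.] [ 0.51   0.241 -0.   ]
scene file 0.77 [295. 249.] [ 0.502  0.068 -0.   ]
scene file 0.21 [345. 246.] [0.432 0.016 0.   ]
side bar_1 0.98 [250. 211.] [0.601 0.065 0.045]
side bar_1 0.7 [270. 182.] [ 0.613 -0.035  0.045]
side bar_1 0.66 [222. 240.] [0.603 0.16  0.045]
side rack 0.83 [249. 224.] [0.61  0.058 0.   ]
side stand 0.56 [336. 239.] [0.432 0.009 0.   ]
side seat 0.63 [338. 227.] [0.427 0.018 0.045]
side broad_saddle 0.87 [338. 242.] [0.425 0.016 0.   ]
side gauge 0.88 [242. 308.] [0.505 0.243 0.   ]
side file 0.77 [292. 245.] [0.502 0.067 0.   ]
```

View pics/both.png

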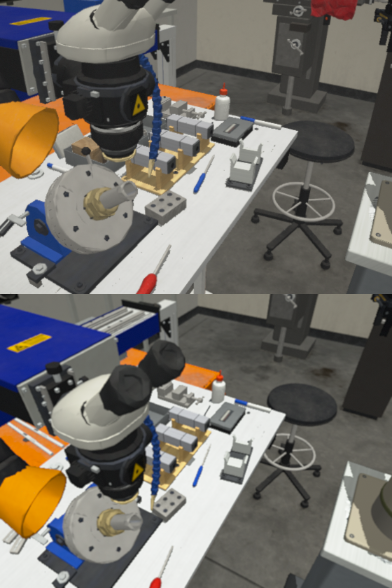

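The two views show the rack with three grey bars near the image centre, the stand to its right, the gauge and file between, plus a microscope and a blue hose near the rack. I need their positions too, so I'll look at full size.

Run:
```python
from h import *
for n in("scene","side"):
    c=r.camera_info(n); o,d=ray(n,(280,210)); print(n,o.round(3),(d/np.linalg.norm(d)).round(2))
a=cv2.imread("pics/s0.png"); b=cv2.imread("pics/d0.png")
cv2.imwrite("pics/crop.png",np.hstack([cv2.resize(x[0:300,40:400],(400*1,333)) for x in(a,b)]))
```

```text
scene [0.161 0.736 0.498] [ 0.42 -0.76 -0.49]
side [0.225 0.598 0.633] [ 0.37 -0.64 -0.67]
```

View pics/crop.png

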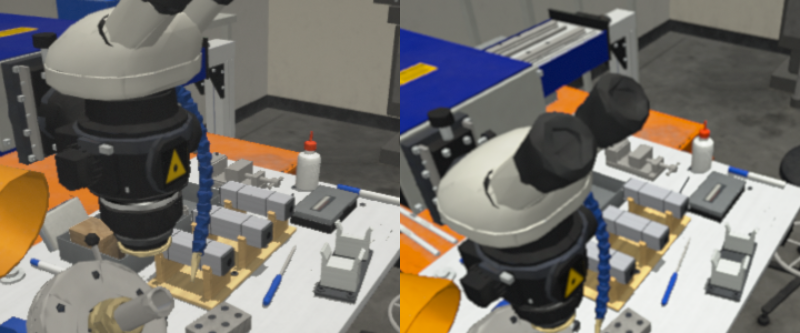

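Run:
```python
from h import *
def tri(a,b):
    o1,d1=ray("scene",a);o2,d2=ray("side",b)
    t=np.linalg.lstsq(np.c_[d1,-d2],o2-o1,rcond=None)[0]
    p,q=o1+t[0]*d1,o2+t[1]*d2
    return ((p+q)/2).round(3),round(np.linalg.norm(p-q),3)
C=lambda u,v:(40+.9*u,.9*v)
for n,a,b in [("label",C(175,153),C(173,270)),("nozzle",C(195,275),C(200,322)),("hosetop",C(185,95),C(190,200)),("headL",C(46,90),C(42,205)),("headR",C(200,75),C(190,190)),("knob",C(70,165),C(60,275)),("bottle",C(309,138),C(305,128))]:
    print(n,tri(a,b))
for z in(0,.05,.1,.15,.2,.25): print(z,atz("scene",C(140,245),z).round(3),atz("scene",C(195,240),z).round(3),atz("side",C(200,240),z).round(3))
```

```text
label (array([0.447, 0.38 , 0.319]), np.float64(0.0))
nozzle (array([0.481, 0.318, 0.152]), np.float64(0.0))
hosetop (array([0.472, 0.323, 0.35 ]), np.float64(0.009))
headL (array([0.568, 0.403, 0.361]), np.float64(0.002))
headR (array([0.456, 0.331, 0.373]), np.float64(0.002))
knob (array([0.532, 0.427, 0.309]), np.float64(0.014))
bottle (array([ 0.614, -0.243,  0.106]), np.float64(0.003))
0 [0.753 0.108 0.   ] [ 0.684  0.047 -0.   ] [0.676 0.069 0.   ]
0.05 [0.694 0.171 0.05 ] [0.632 0.116 0.05 ] [0.641 0.111 0.05 ]
0.1 [0.634 0.234 0.1  ] [0.579 0.185 0.1  ] [0.605 0.153 0.1  ]
0.15 [0.575 0.297 0.15 ] [0.527 0.254 0.15 ] [0.57  0.195 0.15 ]
0.2 [0.516 0.36  0.2  ] [0.474 0.324 0.2  ] [0.534 0.236 0.2  ]
0.25 [0.456 0.423 0.25 ] [0.422 0.393 0.25 ] [0.498 0.278 0.25 ]
```

The microscope and hose stand at about (0.45–0.57, 0.32–0.43), clear of the rack at y ≤ 0.16. I'll move the wrist above the rack.

Call:
{"method": "drive_tool", "body": {
  "moves": [
    [[0,0,-0.04,0,0,0.105,1],[0,0,-0.04,0,0,0.105,1],[0,0,-0.04,0,0,0.105,1],[0.022,-0.043,0,0,0,0,1],[0.022,-0.043,0,0,0,0,1],[0.022,-0.043,0,0,0,0,1],[0.022,-0.043,0,0,0,0,1],[0.022,-0.043,0,0,0,0,1],[0.022,-0.043,0,0,0,0,1],[0.022,-0.043,0,0,0,0,1]]
  ]
}}

```text
time: 1.9
ee_pos: [0.3478, -0.2918, 0.3428]
eef_rot: [1.0, -0.001, 0.0, 0.0]
ft_force: [0.6, -0.8, -0.3]
width: 0.0871
grip_force: 0.0
```

Call:
{"method": "drive_tool", "body": {
  "moves": [
    [[0.022,-0.043,0,0,0,0,1],[0.022,-0.043,0,0,0,0,1],[0.022,-0.043,0,0,0,0,1],[0.022,-0.043,0,0,0,0,1],[0.022,-0.043,0,0,0,0,1],[0.022,-0.043,0,0,0,0,1],[0.022,-0.043,0,0,0,0,1],[0.022,-0.043,0,0,0,0,1]]
  ]
}}

```text
time: 2.7
ee_pos: [0.5243, 0.0518, 0.343]
eef_rot: [1.0, -0.001, 0.001, 0.0]
ft_force: [2.0, -0.9, 0.7]
width: 0.0872
grip_force: 0.0
```

Run:
```python
from h import *
st=r.read_state(); print(st["time"],st["ee_pos"].round(3),st["eef_rot"].round(3),st["ft_force"].round(2),st["joint_positions"].round(2))
print(np.array(r.camera_info("wrist")["T_tool_cam"]).round(3))
save("wrist","w0.png")
H={"bar_1":.045,"rack":0,"stand":0,"seat":.045,"broad_saddle":0,"narrow_saddle":0,"gauge":0,"file":0}
for q,z in H.items():
    for d in r.place_of("wrist",q): print(q,round(d["conf"],2),np.round(d["at"]),atz("wrist",d["at"],z,st).round(4))
for q in("broad_saddle","narrow_saddle"):
    for d in r.find_in("wrist",q): print(q,d["conf"],np.round(d["bbox"]))
```

```text
2.7 [0.524 0.052 0.343] [ 1.    -0.001  0.001  0.   ] [ 1.95 -0.93  0.69] [ 0.48  0.13 -0.74  1.48  0.09  1.56 -1.82]
[[ 0.    -0.952 -0.305  0.084]
 [ 1.     0.    -0.001 -0.   ]
 [ 0.001 -0.305  0.952 -0.162]
 [ 0.     0.     0.     1.   ]]
bar_1 0.82 [198. 105.] [0.6069 0.1629 0.045 ]
bar_1 0.74 [338. 103.] [ 0.6093 -0.0309  0.045 ]
bar_1 0.73 [269. 110.] [0.5997 0.0646 0.045 ]
rack 0.65 [268. 105.] [0.6065 0.0668 0.    ]
stand 0.8 [301. 219.] [0.4216 0.0131 0.    ]
seat 0.7 [306. 229.] [0.4218 0.0086 0.045 ]
narrow_saddle 0.56 [336. 102.] [ 0.611  -0.0365  0.    ]
gauge 0.59 [161. 172.] [0.5026 0.2414 0.    ]
file 0.56 [268. 173.] [0.5012 0.0688 0.    ]
broad_saddle 0.83 [265. 210. 291. 258.]
narrow_saddle 0.79 [326. 202. 342. 248.]
```

View pics/w0.png

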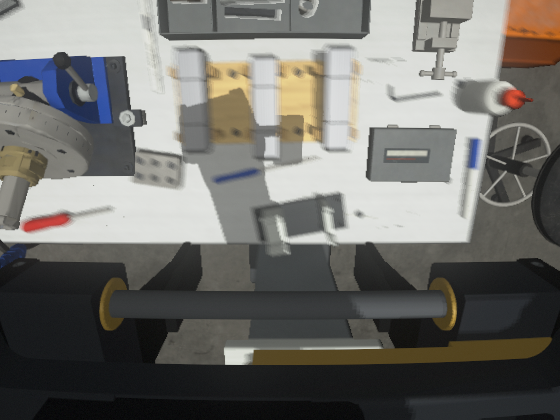

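The picture shows the bars at columns 192, 266 and 338, and the stand at (301, 219) with its broad saddle at the left (265–291). The rack is nearly square to the world, and the stand is turned slightly. Next I'll go lower for one close look.

Call:
{"method": "drive_tool", "body": {
  "moves": [
    [[0.01,-0.003,0.035,0,0,0,1],[0.01,-0.003,0.035,0,0,0,1],[0.01,-0.003,0.035,0,0,0,1],[0.01,-0.003,0.035,0,0,0,1],[0,0,0,0,0,0,1],[0,0,0,0,0,0,1],[0,0,0,0,0,0,1]]
  ]
}}

```text
time: 3.95
ee_pos: [0.5644, 0.0621, 0.2048]
eef_rot: [1.0, -0.001, 0.001, 0.0]
ft_force: [-0.8, -0.1, 0.6]
width: 0.0865
grip_force: 0.0
```

Run:
```python
from h import *
st=r.read_state(); print(st["time"],st["ee_pos"].round(3),st["eef_rot"].round(4),st["ft_force"].round(2),st["torque"].round(3))
save("wrist","w1.png")
H={"bar_1":.045,"rack":0,"seat":.045}
for q,z in H.items():
    for d in r.place_of("wrist",q): print(q,round(d["conf"],2),np.round(d["at"]),atz("wrist",d["at"],z,st).round(4))
```

```text
3.95 [0.564 0.062 0.205] [ 1.0e+00 -7.0e-04  1.4e-03  0.0e+00] [-0.83 -0.13  0.62] [0.013 0.008 0.042]
bar_1 0.98 [180. 146.] [0.6084 0.1613 0.045 ]
bar_1 0.88 [276. 153.] [0.6002 0.0645 0.045 ]
bar_1 0.56 [368. 143.] [ 0.6107 -0.0278  0.045 ]
seat 0.88 [321. 306.] [0.4203 0.0119 0.045 ]
```

View pics/w1.png

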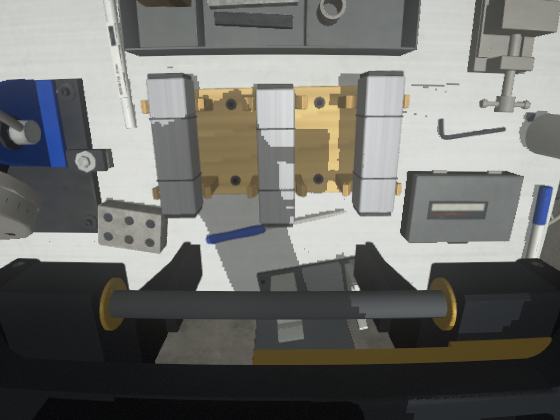

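Run:
```python
from h import *
st=r.read_state()
for n,ps in {"L":[(148,76),(187,74),(162,205),(202,205)],"M":[(257,84),(293,84),(260,212),(294,212)],"R":[(363,73),(404,71),(355,206),(394,206)]}.items():
    P=np.array([atz("wrist",p,.079,st)[:2] for p in ps]); far=(P[0]+P[1])/2; near=(P[2]+P[3])/2
    d=far-near; print(n,"mid",((far+near)/2).round(4),"len",np.linalg.norm(d).round(3),"w",np.linalg.norm(P[0]-P[1]).round(3),np.linalg.norm(P[2]-P[3]).round(3),"yaw",np.arctan2(d[1],d[0]).round(3))
a=cv2.imread("pics/w1.png"); cv2.imwrite("pics/w1c.png",cv2.resize(a[60:230,140:410],(800,504),interpolation=cv2.INTER_CUBIC))
```

```text
L mid [0.6143 0.1546] len 0.116 w 0.034 0.038 yaw 0.023
M mid [0.6066 0.0639] len 0.115 w 0.031 0.032 yaw 0.013
R mid [ 0.6147 -0.0283] len 0.119 w 0.035 0.037 yaw 0.019
```

View pics/w1c.png

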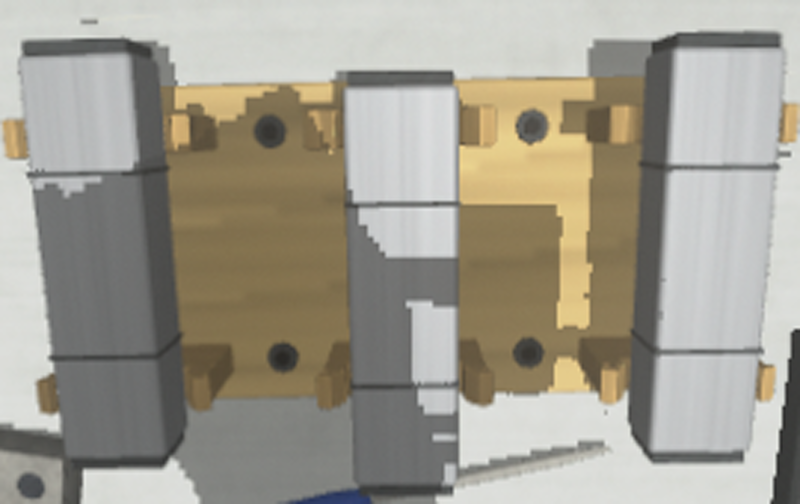

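Run:
```python
from h import *
st=r.read_state()
for n,ps in {"L":[(22,41),(128,40),(67,465),(153,465)],"M":[(342,72),(453,72),(357,490),(455,490)],"R":[(675,36),(781,34),(657,458),(745,458)]}.items():
    P=np.array([atz("wrist",(140+x/2.963-.3,60+y/2.963-.3),.079,st)[:2] for x,y in ps]); far=(P[0]+P[1])/2; near=(P[2]+P[3])/2
    d=far-near; print(n,"mid",((far+near)/2).round(4),"len",np.linalg.norm(d).round(3),"w",np.linalg.norm(P[0]-P[1]).round(3),np.linalg.norm(P[2]-P[3]).round(3),"yaw",np.arctan2(d[1],d[0]).round(3))
for p in[(408,190),(408,290)]:print(atz("wrist",(140+p[0]/2.963,60+p[1]/2.963),.079,st))
print(st["ee_pos"])
```

```text
L mid [0.6091 0.1587] len 0.129 w 0.031 0.028 yaw -0.011
M mid [0.6    0.0645] len 0.128 w 0.032 0.032 yaw 0.017
R mid [ 0.6108 -0.0304] len 0.128 w 0.031 0.029 yaw 0.024
[0.63059865 0.06240178 0.079     ]
[0.60086472 0.06243712 0.079     ]
[0.56413489 0.06196878 0.20394236]
```

Bar mid-lengths: L (0.609, 0.160), M (0.600, 0.0645), R (0.611, -0.030), all along world x. I'll feel the middle one first.

Call:
{"method": "drive_tool", "body": {
  "moves": [
    [[0.018,-0.001,0.02,0,0,0,1],[0.018,-0.0015,0.03,0,0,0,1],[0,0,0.035,0,0,0,1],[0,0,0.035,0,0,0,1],[0,0,0.03,0,0,0,1],[0,0,0.01,0,0,0,1],[0,0,0,0,0,0,1]]
  ],
  "squeeze": 15
}}

```text
time: 4.85
ee_pos: [0.5992, 0.0644, 0.042]
eef_rot: [1.0, -0.001, -0.001, 0.0]
ft_force: [0.3, -1.0, 0.2]
width: 0.0872
grip_force: 0.0
```

Call:
{"method": "drive_tool", "body": {
  "moves": [
    [[0,0,0,0,0,0,0.3],[0,0,0,0,0,0,0.3],[0,0,0,0,0,0,0.3],[0,0,0,0,0,0,0.3],[0,0,0,0,0,0,0.3],[0,0,0,0,0,0,0.3]]
  ],
  "squeeze": 15
}}

```text
time: 5.45
ee_pos: [0.5998, 0.0645, 0.0427]
eef_rot: [1.0, -0.001, 0.0, 0.0]
ft_force: [0.6, 0.3, -0.3]
width: 0.0465
grip_force: 0.0
```

Run:
```python
from bench import r
st=r.read_state(); print({k:(v.round(3) if hasattr(v,"round") else v) for k,v in st.items()})
```

```text
{'time': 5.45, 'joint_positions': array([ 0.332,  0.534, -0.656,  1.68 ,  0.365,  1.053, -2.012]), 'joint_vel': array([-0.001,  0.002,  0.   , -0.   ,  0.   , -0.   , -0.   ]), 'joint_torque': array([ 1.1000e-02, -6.2769e+01, -1.1301e+01, -3.2634e+01,  1.4000e-02,
       -8.3000e-02,  1.0000e-03]), 'ee_pos': array([0.6  , 0.064, 0.043]), 'eef_rot': array([ 1.   , -0.001,  0.   ,  0.   ]), 'ft_force': array([ 0.617,  0.284, -0.304]), 'torque': array([ 0.066,  0.019, -0.045]), 'grip_force': 0.0, 'width': 0.04645733103287247}
```

Call:
{"method": "drive_tool", "body": {
  "moves": [
    [[0,0,0,0,0,0,0.1],[0,0,0,0,0,0,0],[0,0,0,0,0,0,0],[0,0,0,0,0,0,0]]
  ],
  "squeeze": 15
}}

```text
time: 5.85
ee_pos: [0.5997, 0.0644, 0.0425]
eef_rot: [1.0, -0.001, -0.0, 0.0]
ft_force: [0.2, -0.7, 0.9]
width: 0.0342
grip_force: 15.0
```

Call:
{"method": "drive_tool", "body": {
  "moves": [
    [[0,0,0,0,0,0,0],[0,0,0,0,0,0,0],[0,0,-0.004,0,0,0,0],[0,0,-0.004,0,0,0,0],[0,0,0,0,0,0,0],[0,0,0,0,0,0,0],[0,0,0,0,0,0,0]]
  ],
  "squeeze": 55
}}

```text
time: 6.55
ee_pos: [0.5996, 0.0645, 0.0504]
eef_rot: [1.0, -0.001, -0.0, 0.0]
ft_force: [-0.9, -0.6, -1.6]
width: 0.0336
grip_force: 55.0
```

```bash
cat > f.py <<'E'
from h import *
import time
F=[];T=[]
for i in range(4):
    s=r.read_state(); F.append(s["ft_force"]);T.append(s["torque"]); r.camera("wrist")
print(s["time"],"F",np.mean(F,0).round(2),"T",np.mean(T,0).round(3),"sd",np.std(F,0).round(2),np.std(T,0).round(3),"w",s["width"].round(4) if hasattr(s["width"],"round") else s["width"],s["ee_pos"].round(4),R.from_quat(s["eef_rot"]).as_rotvec().round(3),s["joint_positions"].round(2), s["grip_force"])
E
python3 f.py
```

```text
6.7 F [-0.22 -0.45 -1.94] T [ 0.025  0.021 -0.007] sd [0.46 0.31 0.69] [0.031 0.005 0.042] w 0.03319803171608939 [0.5996 0.0645 0.0504] [ 3.142e+00 -2.000e-03 -0.000e+00] [ 0.34  0.52 -0.66  1.67  0.36  1.07 -2.01] 54.95856989731692
```

The middle bar weighs about 0.2 kg and is balanced, so it is empty. I'll put it back and go to the right bar.

Call:
{"method": "drive_tool", "body": {
  "moves": [
    [[0,0,0.005,0,0,0,0],[0,0,0.0035,0,0,0,0],[0,0,0,0,0,0,0.6],[0,0,0,0,0,0,0.6],[0,0,0,0,0,0,0.6],[0,0,-0.03,0,0,0,0.6],[0,0,-0.04,0,0,0,0.8],[0.006,0.047,0,0,0,0,0.8],[0.005,0.0475,0,0,0,0,0.8],[0,0,0.015,0,0,0,0.8]]
  ],
  "squeeze": 15
}}

```text
time: 7.75
ee_pos: [0.6125, -0.0391, 0.0984]
eef_rot: [1.0, -0.006, 0.002, 0.002]
ft_force: [0.9, -0.1, -0.5]
width: 0.0681
grip_force: 0.0
```

Call:
{"method": "drive_tool", "body": {
  "moves": [
    [[0,0,0.03,0,0,0,0.8],[0,0,0.025,0,0,0,0.8],[0,0,0,0,0,0,0.4],[0,0,0,0,0,0,0.2],[0,0,0,0,0,0,0],[0,0,0,0,0,0,0],[0,0,0,0,0,0,0],[0,0,0,0,0,0,0]]
  ],
  "squeeze": 15
}}

```text
time: 8.55
ee_pos: [0.6111, -0.0303, 0.0429]
eef_rot: [1.0, -0.001, 0.001, 0.0]
ft_force: [-0.9, -1.8, 3.8]
width: 0.0339
grip_force: 15.0
```

Call:
{"method": "drive_tool", "body": {
  "moves": [
    [[0,0,0,0,0,0,0],[0,0,0,0,0,0,0],[0,0,-0.004,0,0,0,0],[0,0,-0.004,0,0,0,0],[0,0,0,0,0,0,0],[0,0,0,0,0,0,0],[0,0,0,0,0,0,0]]
  ],
  "squeeze": 55
}}

```text
time: 9.25
ee_pos: [0.6105, -0.03, 0.0498]
eef_rot: [1.0, -0.001, -0.0, 0.0]
ft_force: [-0.3, -0.2, -3.1]
width: 0.0338
grip_force: 55.0
```

```bash
python3 f.py
```

```text
9.4 F [ 0.34 -0.08 -2.26] T [ 0.009  0.029 -0.018] sd [0.46 0.4  0.6 ] [0.03  0.023 0.007] w 0.03362051965417726 [ 0.6105 -0.03    0.0499] [-3.142e+00  2.000e-03  0.000e+00] [ 0.46  0.53 -0.63  1.65  0.35  1.07 -1.84] 54.95117323211787
```

Also empty, so the left bar is the weighted one. I'll put this one down and feel the left bar for its heavy end.

Call:
{"method": "drive_tool", "body": {
  "moves": [
    [[0,0,0.005,0,0,0,0],[0,0,0.0035,0,0,0,0],[0,0,0,0,0,0,0.6],[0,0,0,0,0,0,0.6],[0,0,0,0,0,0,0.6],[0,0,-0.03,0,0,0,0.6],[0,0,-0.04,0,0,0,0.8],[0,-0.047,0,0,0,0,0.8],[0,-0.0475,0,0,0,0,0.8],[0,-0.0475,0,0,0,0,0.8]]
  ],
  "squeeze": 15
}}

```text
time: 10.45
ee_pos: [0.6109, 0.1132, 0.112]
eef_rot: [1.0, -0.001, 0.0, 0.0]
ft_force: [0.4, -1.1, -0.1]
width: 0.0685
grip_force: 0.0
```

Call:
{"method": "drive_tool", "body": {
  "moves": [
    [[-0.0015,-0.048,0,0,0,0,0.8],[0,0,0.015,0,0,0,0.8],[0,0,0.03,0,0,0,0.8],[0,0,0.025,0,0,0,0.8],[0,0,0,0,0,0,0.4],[0,0,0,0,0,0,0.2],[0,0,0,0,0,0,0],[0,0,0,0,0,0,0],[0,0,0,0,0,0,0],[0,0,0,0,0,0,0]]
  ],
  "squeeze": 15
}}

```text
time: 11.45
ee_pos: [0.61, 0.1593, 0.0425]
eef_rot: [1.0, -0.001, 0.001, 0.001]
ft_force: [-2.5, -3.0, 6.1]
width: 0.034
grip_force: 15.0
```

Call:
{"method": "drive_tool", "body": {
  "moves": [
    [[0,0,0,0,0,0,0],[0,0,0,0,0,0,0],[0,0,0,0,0,0,0],[0,0,-0.003,0,0,0,0],[0,0,-0.003,0,0,0,0],[0,0,0,0,0,0,0],[0,0,0,0,0,0,0],[0,0,0,0,0,0,0]]
  ],
  "squeeze": 60
}}

```text
time: 12.25
ee_pos: [0.609, 0.16, 0.0471]
eef_rot: [1.0, -0.001, -0.0, 0.0]
ft_force: [0.1, 0.1, -7.1]
width: 0.0336
grip_force: 59.9
```

```bash
python3 f.py; python3 -c "
from h import *
save('wrist','w2.png')"
```

```text
12.4 F [ 0.11  0.21 -6.99] T [ 0.023  0.229 -0.01 ] sd [0.15 0.16 0.24] [0.02  0.019 0.019] w 0.033701078202846395 [0.6092 0.16   0.0473] [ 3.141e+00 -2.000e-03 -1.000e-03] [ 0.17  0.59 -0.67  1.6   0.4   1.09 -2.17] 59.94121048546731
```

View pics/w2.png

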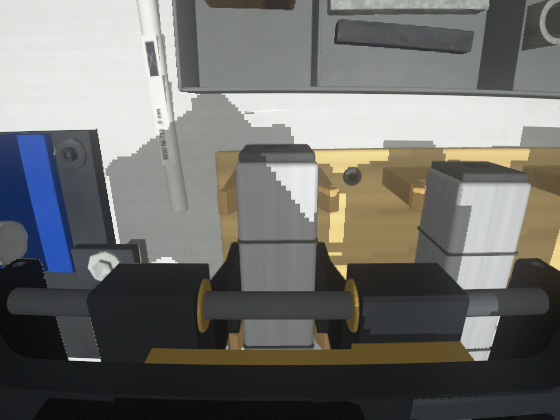

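The bar weighs about 0.71 kg and the moment is +0.23 N·m about y, so the heavy end is towards world +x. I'll regrasp 12 mm towards that end; that lowers the moment and confirms the sign.

Call:
{"method": "drive_tool", "body": {
  "moves": [
    [[0,0,0.003,0,0,0,0],[0,0,0.0025,0,0,0,0],[0,0,0,0,0,0,0.5],[0,0,0,0,0,0,0.5],[0.006,0,0,0,0,0,0.5],[0.006,0,0,0,0,0,0.5],[0,0,0,0,0,0,0.3],[0,0,0,0,0,0,0],[0,0,0,0,0,0,0],[0,0,0,0,0,0,0]]
  ],
  "squeeze": 15
}}

```text
time: 13.5
ee_pos: [0.6215, 0.1601, 0.042]
eef_rot: [1.0, -0.001, 0.0, -0.0]
ft_force: [1.8, 1.5, -2.3]
width: 0.0339
grip_force: 15.0
```

Call:
{"method": "drive_tool", "body": {
  "moves": [
    [[0,0,0,0,0,0,0],[0,0,0,0,0,0,0],[0,0,0,0,0,0,0],[0,0,-0.003,0,0,0,0],[0,0,-0.003,0,0,0,0],[0,0,0,0,0,0,0],[0,0,0,0,0,0,0],[0,0,0,0,0,0,0]]
  ],
  "squeeze": 60
}}

```text
time: 14.3
ee_pos: [0.6211, 0.1599, 0.0478]
eef_rot: [1.0, -0.001, -0.0, 0.0]
ft_force: [-0.7, 0.2, -6.7]
width: 0.0336
grip_force: 60.0
```

```bash
python3 f.py
```

```text
14.45 F [-0.55  0.55 -6.75] T [ 0.024  0.15  -0.001] sd [0.22 0.46 0.58] [0.017 0.023 0.022] w 0.03337761952269448 [0.6212 0.1599 0.0479] [ 3.141e+00 -2.000e-03 -0.000e+00] [ 0.17  0.61 -0.66  1.57  0.4   1.11 -2.16] 59.962110267661046
```

The moment fell to 0.15 N·m, so the heavy end is at +x. I'll lift and move to where the wrist camera can see the stand beside the held bar.

Call:
{"method": "drive_tool", "body": {
  "moves": [
    [[0,0,-0.02,0,0,0,0],[0,0,-0.035,0,0,0,0],[0,0,-0.04,0,0,0,0],[-0.02,0,-0.04,0,0,0,0],[-0.035,0.005,-0.025,0,0,0,0],[-0.04,0.01,-0.025,0,0,0,0],[-0.04,0.01,-0.025,0,0,0,0],[-0.035,0.01,-0.02,0,0,0,0],[-0.03,0.005,-0.02,0,0,0,0],[0,0,0,0,0,0,0]]
  ],
  "squeeze": 60
}}

```text
time: 15.5
ee_pos: [0.4195, 0.1207, 0.3012]
eef_rot: [1.0, -0.0, 0.003, 0.002]
ft_force: [0.8, 0.1, -6.2]
width: 0.0331
grip_force: 60.0
```

Call:
{"method": "drive_tool", "body": {
  "moves": [
    [[0,0,0,0,0,0,0],[0,0,0,0,0,0,0],[0,0,0,0,0,0,0]]
  ]
}}

```text
time: 15.8
ee_pos: [0.4214, 0.1204, 0.2972]
eef_rot: [1.0, -0.0, -0.001, -0.0]
ft_force: [-0.3, -0.4, -6.9]
width: 0.0338
grip_force: 60.0
```

```bash
python3 f.py
python3 - <<'E'
from h import *
st=r.read_state()
im=save("wrist","w3.png")
for q,z in {"seat":.045,"stand":0,"bar_1":.045}.items():
    for d in r.place_of("wrist",q): print(q,round(d["conf"],2),np.round(d["at"]),atz("wrist",d["at"],z,st).round(4))
for q in("stand","broad_saddle","narrow_saddle"):
    for d in r.find_in("wrist",q): print(q,d["conf"],np.round(d["bbox"]))
x0,y0=250,40
cv2.imwrite("pics/w3c.png",cv2.resize(im[y0:y0+220,x0:x0+290,::-1],None,fx=2.7,fy=2.7,interpolation=cv2.INTER_CUBIC))
E
```

```text
15.95 F [ 0.32 -0.14 -7.18] T [ 0.031  0.137 -0.027] sd [0.41 0.44 0.19] [0.01  0.012 0.025] w 0.033394825566247545 [0.4214 0.1204 0.2974] [-3.141e+00  1.000e-03  2.000e-03] [ 0.46 -0.1  -0.77  1.76 -0.07  1.46 -1.87] 60.004196110821795
seat 0.98 [360. 170.] [0.4205 0.0119 0.045 ]
stand 0.62 [353. 163.] [0.4216 0.0111 0.    ]
stand 0.57 [351. 161.] [0.4241 0.0142 0.    ]
bar_1 0.74 [324.  25.] [0.5942 0.0665 0.045 ]
bar_1 0.72 [324.  20.] [0.6002 0.0671 0.045 ]
bar_1 0.59 [278. 283.] [0.2507 0.1208 0.045 ]
bar_1 0.55 [404.  14.] [ 0.6081 -0.028   0.045 ]
stand 0.64 [300. 135. 408. 199.]
stand 0.37 [254.  87. 380. 121.]
broad_saddle 0.7 [312. 150. 348. 202.]
broad_saddle 0.69 [219.   1. 436.  74.]
narrow_saddle 0.74 [255.  86. 381. 118.]
narrow_saddle 0.7 [382. 138. 406. 191.]
```

View pics/w3c.png

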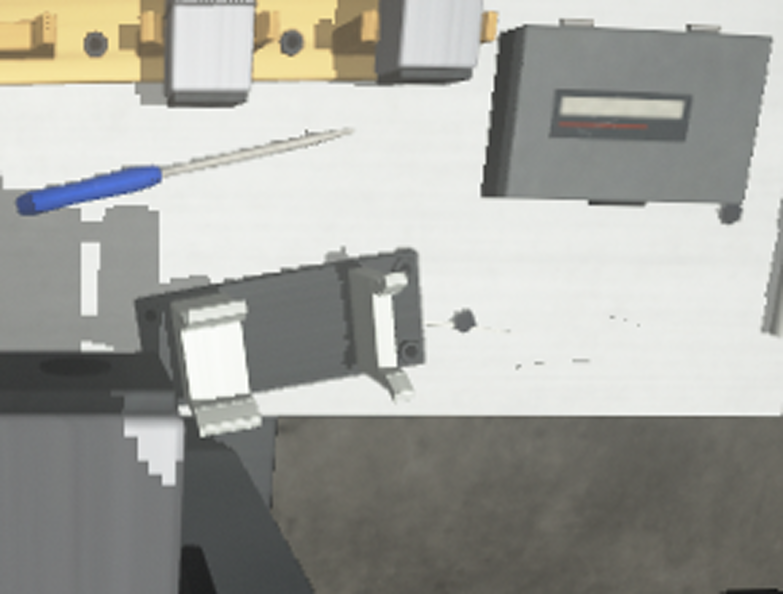

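The crop shows the dark base plate (corners about (137,298), (416,248), (425,363)), the broad saddle's bright floor at left (181–248, 318–403) and the narrow one at (373–397, 292–367). Fitting the stand's pose to these.

```bash
cat > fit.py <<'E'
from h import *
from scipy.optimize import least_squares
st=r.read_state()
M=np.array([(75,-31,8),(-75,-31,8),(-75,31,8),(57,-19,45),(27,-19,45),(27,19,45),(57,19,45),(-37,-19,45),(-47,-19,45),(-47,19,45),(-37,19,45)])/1000
C=np.array([(137,298),(416,248),(425,363),(181,327),(241,319),(249,396),(193,405),(373,296),(392,292),(397,363),(380,367)])
px=C/2.7+[250,40]-.3
def W(p):
    c,s=np.cos(p[2]),np.sin(p[2]); return np.c_[p[0]+c*M[:,0]-s*M[:,1],p[1]+s*M[:,0]+c*M[:,1],M[:,2]]
f=lambda p:(proj("wrist",W(p),st)-px).ravel()
s=least_squares(f,[.42,.012,1.75],loss="soft_l1"); print(s.x.round(4),np.abs(f(s.x)).reshape(-1,2).round(1).tolist())
p=s.x; u=np.array([np.cos(p[2]),np.sin(p[2])]); print("tcp target",(p[:2]+.012*u).round(4),"yaw",p[2])
E
python3 fit.py
```

```text
[0.4237 0.0107 1.7563] [[1.0, 0.9], [1.0, 0.1], [0.7, 0.2], [0.4, 0.7], [0.0, 0.5], [0.7, 1.2], [0.6, 0.6], [0.4, 0.8], [0.1, 0.6], [0.5, 1.1], [0.5, 1.0]]
tcp target [0.4215 0.0225] yaw 1.7563222781525425
```

Fit good to 1 px: stand at (0.4237, 0.0107), yaw 1.756. I'll go above it and turn.

Call:
{"method": "drive_tool", "body": {
  "moves": [
    [[0,0.03,0.02,0,0,0,0],[0,0.04,0.02,0,0,0,0],[0,0.028,0.02,0,0,-0.135,0],[0,0,0,0,0,-0.135,0],[0,0,0,0,0,-0.135,0],[0,0,0,0,0,-0.135,0],[0,0,0,0,0,-0.135,0],[0,0,0,0,0,-0.135,0],[0,0,0,0,0,-0.135,0],[0,0,0,0,0,-0.135,0]]
  ],
  "squeeze": 60
}}

```text
time: 17.35
ee_pos: [0.4212, 0.0222, 0.2381]
eef_rot: [0.857, 0.516, 0.0, 0.0]
ft_force: [0.1, -0.1, -7.2]
width: 0.0337
grip_force: 60.0
```

Call:
{"method": "drive_tool", "body": {
  "moves": [
    [[0,0,0,0,0,-0.135,0],[0,0,0,0,0,-0.135,0],[0,0,0,0,0,-0.135,0],[0,0,0,0,0,-0.135,0],[0,0,0,0,0,-0.135,0],[0,0,0.03,0,0,0,0],[0,0,0.03,0,0,0,0],[0,0,0.02,0,0,0,0],[0,0,0,0,0,0,0],[0,0,0,0,0,0,0]]
  ]
}}

```text
time: 18.35
ee_pos: [0.4215, 0.0223, 0.1587]
eef_rot: [0.64, 0.769, 0.0, 0.0]
ft_force: [0.2, -0.2, -6.9]
width: 0.0337
grip_force: 60.0
```

```bash
python3 f.py
python3 - <<'E'
from h import *
st=r.read_state(); m=R.from_quat(st["eef_rot"]).as_matrix(); print("toolx",m[:,0].round(4),"yaw",np.arctan2(m[1,0],m[0,0]))
im=save("wrist","w4.png"); b=save("scene","s4.png"); d=save("side","d4.png")
u=lambda z:z
cv2.imwrite("pics/c4.png",np.hstack([cv2.resize(x,(400,400)) for x in (im[60:400,100:440,::-1],b[140:290,270:420,::-1])]))
E
```

```text
18.5 F [-0.28  0.01 -6.39] T [-0.145 -0.13  -0.026] sd [0.5  0.3  0.42] [0.047 0.009 0.012] w 0.033151414343142935 [0.4222 0.0223 0.1595] [2.008e+00 2.414e+00 2.000e-03] [ 0.41 -0.05 -0.55  2.02 -0.03  1.16  0.05] 60.01431139069609
toolx [-1.819e-01  9.833e-01 -6.000e-04] yaw 1.753672694901089
```

View pics/c4.png

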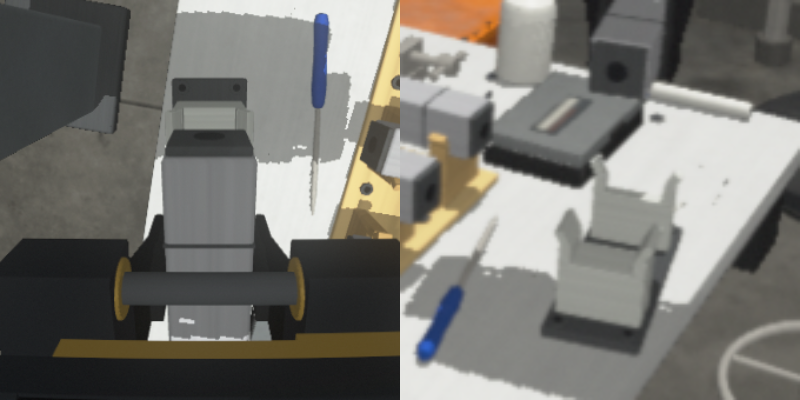

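The bar is above the stand with the broad saddle beyond it and looks roughly aligned. I'll check the base-plate edge against the fitted pose from this view.

Run:
```python
from h import *
st=r.read_state(); p=[.4237,.0107,1.7563]; c,s=np.cos(p[2]),np.sin(p[2])
M=np.array([(75,-31,8),(75,31,8),(57,-19,67),(57,19,67),(57,-19,45),(57,19,45)])/1000
print(proj("wrist",np.c_[p[0]+c*M[:,0]-s*M[:,1],p[1]+s*M[:,0]+c*M[:,1],M[:,2]],st).round(1))
im=cv2.imread("pics/w4.png"); cv2.imwrite("pics/w4c.png",cv2.resize(im[110:220,210:340],None,fx=5,fy=5,interpolation=cv2.INTER_CUBIC))
```

```text
[[310.3 127.1]
 [245.5 127.3]
 [302.  155.5]
 [254.2 155.6]
 [300.1 151.5]
 [256.  151.6]]
```

View pics/w4c.png

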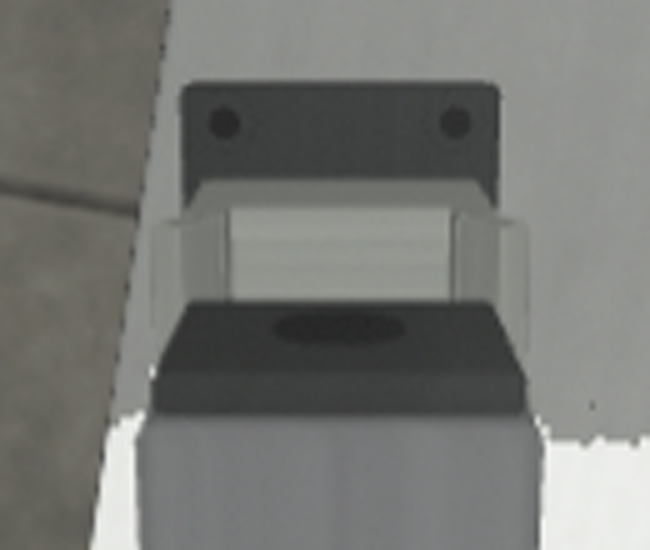

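Prediction and picture agree within 1 px: floor edges at columns 256 and 300, and both bar and saddle centred at 278. Descending.

Call:
{"method": "drive_tool", "body": {
  "moves": [
    [[0,0,0.03,0,0,0,0],[0,0,0.03,0,0,0,0],[0,0,0.02,0,0,0,0],[0,0,0.007,0,0,0,0],[0,0,0.005,0,0,0,0],[0,0,0.005,0,0,0,0],[0,0,0.005,0,0,0,0],[0,0,0.005,0,0,0,0],[0,0,0,0,0,0,0]]
  ]
}}

```text
time: 19.6
ee_pos: [0.421, 0.0221, 0.0507]
eef_rot: [0.64, 0.769, -0.0, -0.0]
ft_force: [-0.3, -0.6, -5.7]
width: 0.0337
grip_force: 60.0
```

```bash
python3 f.py
```

```text
19.75 F [-0.09 -0.12 -6.62] T [-0.14  -0.143 -0.003] sd [0.41 0.32 0.6 ] [0.016 0.004 0.022] w 0.03346256891559853 [0.4214 0.0223 0.0513] [2.009 2.415 0.   ] [ 0.39  0.11 -0.57  2.13  0.08  0.91 -0.04] 60.0180963324965
```

No contact, and the bar is between the cheeks. Last millimetres.

Call:
{"method": "drive_tool", "body": {
  "moves": [
    [[0,0,0.003,0,0,0,0],[0,0,0.003,0,0,0,0],[0,0,0.002,0,0,0,0],[0,0,0,0,0,0,0],[0,0,0,0,0,0,0]]
  ]
}}

```text
time: 20.3
ee_pos: [0.4211, 0.0223, 0.043]
eef_rot: [0.639, 0.769, -0.0, -0.0]
ft_force: [0.1, -0.2, -7.1]
width: 0.0337
grip_force: 60.0
```

```bash
python3 f.py
```

```text
20.45 F [ 0.07 -0.18 -7.24] T [-0.146 -0.149 -0.003] sd [0.65 0.45 0.31] [0.022 0.019 0.023] w 0.033442500076737415 [0.4213 0.0222 0.0431] [2.009 2.415 0.   ] [ 0.39  0.13 -0.57  2.14  0.09  0.89 -0.05] 60.017942676495295
```

Call:
{"method": "drive_tool", "body": {
  "moves": [
    [[0,0,0.001,0,0,0,0],[0,0,0,0,0,0,0],[0,0,0.001,0,0,0,0],[0,0,0,0,0,0,0],[0,0,0,0,0,0,0]]
  ]
}}

```text
time: 21.0
ee_pos: [0.4213, 0.0222, 0.0418]
eef_rot: [0.64, 0.769, -0.0, 0.0]
ft_force: [-5.4, -1.3, 7.3]
width: 0.0334
grip_force: 60.0
```

```bash
python3 f.py
```

```text
21.15 F [-6.16 -1.09  7.72] T [-0.125  1.164  0.022] sd [0.46 0.34 0.33] [0.041 0.033 0.012] w 0.03372509061661265 [0.4213 0.0222 0.0418] [ 2.009e+00  2.415e+00 -1.000e-03] [ 0.39  0.13 -0.57  2.14  0.09  0.89 -0.05] 60.048779946228024
```

Contact with the floor (+8 N up) plus a small side force, which the release will relieve. I'll ease the grip, then open.

Call:
{"method": "drive_tool", "body": {
  "moves": [
    [[0,0,0,0,0,0,0],[0,0,0,0,0,0,0]]
  ],
  "squeeze": 10
}}

```text
time: 21.4
ee_pos: [0.4213, 0.0222, 0.0418]
eef_rot: [0.64, 0.769, -0.0, 0.0]
ft_force: [-5.8, -0.9, 6.9]
width: 0.0338
grip_force: 10.0
```

Call:
{"method": "drive_tool", "body": {
  "moves": [
    [[0,0,0,0,0,0,0.45],[0,0,0,0,0,0,0.6],[0,0,0,0,0,0,0.6],[0,0,0,0,0,0,0.6],[0,0,-0.02,0,0,0,0.6],[0,0,-0.04,0,0,0,0.6],[0,0,-0.04,0,0,0,0.6],[-0.03,0,-0.04,0,0,0,0.6],[-0.04,0,-0.03,0,0,0,0.6],[-0.04,0,-0.03,0,0,0,0.6]]
  ]
}}

```text
time: 22.4
ee_pos: [0.4414, -0.0871, 0.243]
eef_rot: [0.639, 0.769, 0.0, 0.001]
ft_force: [1.3, 0.8, 0.7]
width: 0.0524
grip_force: 0.0
```

Call:
{"method": "drive_tool", "body": {
  "moves": [
    [[0,0,0,0,0,0,0.6],[0,0,0,0,0,0,0.6],[0,0,0,0,0,0,0.6]]
  ]
}}

```text
time: 22.7
ee_pos: [0.4408, -0.0847, 0.2401]
eef_rot: [0.639, 0.769, -0.0, -0.001]
ft_force: [0.2, 0.2, -0.2]
width: 0.0522
grip_force: 0.0
```

Run:
```python
from h import *
st=r.read_state(); print(st["ee_pos"],st["ft_force"],st["width"])
im=save("wrist","w5.png"); sc=save("scene","s5.png")
for cam in("wrist","scene"):
  for d in r.place_of(cam,"bar_1"): print(cam,round(d["conf"],2),atz(cam,d["at"],.045,st).round(4))
cv2.imwrite("pics/c5.png",np.hstack([im[0:420,150:480,::-1],cv2.resize(sc[150:290,260:400,::-1],(420,420))]))
```

```text
[ 0.44076645 -0.0847451   0.24012502] [ 0.24759258  0.18163496 -0.17432867] 0.05222417445685467
wrist 0.96 [0.6021 0.0628 0.045 ]
wrist 0.89 [0.4201 0.0077 0.045 ]
scene 0.82 [0.4205 0.0096 0.045 ]
scene 0.77 [0.6084 0.0584 0.045 ]
scene 0.63 [ 0.6074 -0.0255  0.045 ]
```

View pics/c5.png

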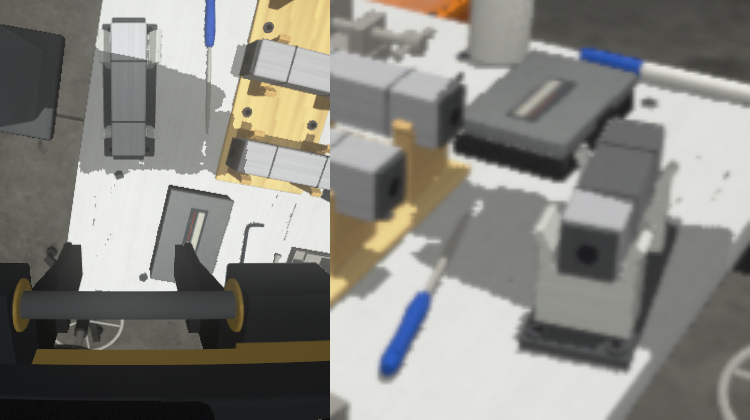

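The left view shows the bar lying in both saddles, and the scene view shows it between the broad saddle's cheeks. I'll compare the predicted seated outline with the picture at sub-pixel scale.

Run:
```python
from h import *
p=[.4237,.0107,1.7563]; c,s=np.cos(p[2]),np.sin(p[2])
M=np.array([(66,-17,79),(66,17,79),(-66,17,79),(-66,-17,79),(-66,-17,45),(-66,17,45)])/1000
W=np.c_[p[0]+c*M[:,0]-s*M[:,1],p[1]+s*M[:,0]+c*M[:,1],M[:,2]]
L=[]
for n,f,x0,y0,w,h,k in(("wrist","w5.png",235,0,90,180,3),("scene","s5.png",300,160,100,110,4.9)):
    im=cv2.imread("pics/"+f)[y0:y0+h,x0:x0+w]; im=cv2.resize(im,None,fx=k,fy=k,interpolation=cv2.INTER_CUBIC)
    q=((proj(n,W)-[x0,y0]+.5)*k)
    m=im.copy()
    for pt in q: cv2.circle(m,tuple(int(v) for v in pt),3,(0,0,255),1)
    cv2.polylines(m,[q[:4].astype(np.int32)],True,(0,0,255),1)
    L.append(m[:538])
h=min(x.shape[0] for x in L); cv2.imwrite("pics/o5.png",np.hstack([x[:h] for x in L]))
```

```text
(no output)
```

View pics/o5.png

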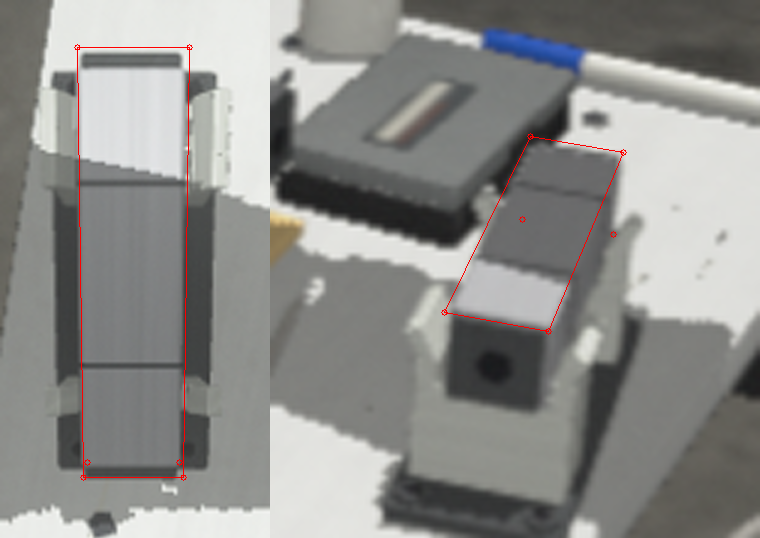

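The predicted outline matches in both views within about 2 mm, so the bar is seated, level and centred. Handing in.

```bash
python3 -c "
from bench import r
print(r.close_job())"
```

```text
the job is handed in; nothing more can be done
None
```

The left bar (at y ≈ +0.16, about 0.7 kg) was the weighted one, heavy towards +x; it now lies in the stand with that end in the broad saddle, the two empty bars are back in the rack, and the job is handed in at about 23 s (no verdict was returned).

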